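# Select the orange filter and open the photometer's shutter to the flag

## Robot

A 6-joint arm with a two-finger parallel gripper is mounted at the origin on the work surface. World frame = base frame: x ahead of the robot, y to its left, z up, the work surface at z = 0. Lengths are in mm, angles in rad, forces in N, time in s.
With the tool pointing down it reaches from about 300 to 950 mm from the base axis. Payload 3.1 kg.
Tool frame: the origin (TCP) lies between the finger pads; the fingertips stand 11 mm ahead of it and the grasp point (between the pads) lies 8 mm behind it; z points along the fingers, y is the line along which they close (so a half turn about z gives the same grasp; the last joint's range is limited). The gripper opens to 85 mm and grips with 20 to 120 N. Pads are 22 mm wide; open, the fingers measure 114 mm over their backs; the gripper's body (76 mm by 85 mm) begins 54 mm behind the grasp point. The pads swing forward as they close: fully open they stand 13 mm farther back than shut.
Start: joints at [-1.351, 0.308, 1.634, -0, 1.2, -0.07], TCP at [178.573, -598.952, 242.272] pointing down, gripper open.
Joint ranges: [-3.06, 3.06], [-0.79, 1.96], [0.05, 2.63], [-1.19, 4.34], [0.05, 2.64], [-2.94, 2.94]. Speed limits (rad/s): [2.79, 2.79, 3.14, 3.14, 3.14, 3.14].

## Interface

Orientations are given as a unit quaternion [x, y, z, w].
In Python, from station import robot, jaws, solver, viewer gives the robot as it stands. Calls block until the motion is done:
- robot.move_ptp(position, orientation): joint-space move of the TCP to a pose.
- robot.servo_line(position, speed=150, ori=None, max_force=None): straight line of the TCP; ori=None keeps the orientation; speed is the mean speed in mm/s. With max_force (N) it stops when the force on the tool has changed by that much, and returns True; else False.
- robot.move_joints(angles): joint-space move.
- jaws.move_gripper(opening): opening from 0.0 (shut) to 1.0 (fully open); the grip force is fixed at half the most; returns when the fingers have stopped.
- robot.wait(seconds).
- solver.ik(position, orientation): joint angles nearest the present ones, or None.
- robot.get_state(): the state.
- viewer.snapshot(name): name is "scene" or "top" or "wrist"; returns (picture, depth): 480x640x3 uint8, red, green, blue; 480x640 float32, mm along the optical axis (not along the pixel's ray), 0 where there is no reading.
- viewer.camera_model(name): a dict with "K" (3x3 intrinsics, pixels), "rvec" (rotation vector, rad) and "tvec" (3), from world to camera coordinates, as OpenCV has them. Camera axes: x right, y down, z forward; pixel columns grow to the right and rows downward; lengths in mm; the calibration is good to about 2 mm. The wrist camera is an equidistant fisheye: a pixel r from the principal point sees the ray r / f radians off the axis. A picture is of the moment at which its call begins: read the wrist's pose just before it. camera_model takes no time and is no camera call; for the wrist camera it gives the pose at the moment of the call.
A pose or a line that the arm cannot do raises robot.IKError and nothing moves.
- robot.close_job(): hands the job in; it is judged then, once.
The state is a dict: "t": time; "qpos": joint angles; "qvel": joint speeds; "joint_efforts": joint torques, N m; "tool_pos": TCP position; "orientation": TCP orientation; "wrist_force": force on the tool from outside, world axes, zero at the start; "moment": the same for the moment, N m; "gripper_width": opening from 0.0 (shut) to 1.0 (fully open); "grip_force": force on a finger pad.
Only numpy, scipy, OpenCV 4.12 (cv2) and the standard library are available. Lean on these libraries where they do the work, as an engineer would, in place of code of your own. Each camera call takes 0.05 s, during which the arm holds its last target. There are 200 camera calls.

## Task

Get the bench photometer ready: while its shutter lever is still closed, turn the free-spinning filter wheel with a fingertip until the orange filter, which starts hidden under the grey hood, stands centred at the black pointer on the far side of the wheel. Then push the shutter lever open until it points at the red flag, easing it up so that it never swings well past the flag, and leave the wheel as you set it. Do not disturb the bottles, the beaker, the vial or the blue box.

Things in the scene. Friction and masses are not known exactly. Their poses are not given: they have to be found in the camera images.
- filter_wheel (a joint): Filter wheel: dark steel disc, 180 mm across, 12 mm thick, lying flat, six flush 27 mm filters every 60 degrees on a 66 mm radius; hub 32 mm across, 4 mm proud. Turns endlessly on a light bearing (drag 0.015 N m, no spring). Rad, grows counter-clockwise from above; 0 = orange filter at the pointer. A fingertip pressed on its top with a few newtons and moved along an arc drags it round.
- orange_filter (a point): Centre of the orange filter's face, on the wheel's top (66 mm from the axis); turns with the wheel. The five others are blue, white, green, grey and clear.
- wheel_centre (a point): Point on the wheel's upright axis, level with its top, 73 mm above the table. Fixed to the photometer, with its axes: x towards the pointer, y to the left. A grey hood, 200 mm wide, top 102 mm above the table, covers the robot-side half of the wheel; its edge lies 5 mm on the robot side of the axis, so the far half is open from above.
- reading_spot (a point): Point at the wheel's top, 66 mm from the axis towards the black pointer block (18 x 12 mm, 18 mm high, white line on top, standing just outside the wheel's edge, its top level with the wheel's). The orange filter's centre must come here. Fixed to the photometer.
- shutter_lever (a joint): Shutter lever: flat aluminium arm swinging level over the deck about an upright hinge (point lever_hinge), with an upright black knob at its end and a white nose beyond. Rad: 0 fully closed (stop at the robot's right), grows as it opens counter-clockwise seen from above, up to 2.1. Stays where left: friction 0.12 N m, a push of 1 to 2 N at the knob moves it; no spring.
- lever_knob (a point): Middle of the black knob: upright cylinder 20 mm across, 100 mm from the hinge, from 12 to 54 mm above the deck; this point is 33 mm above the deck (88 mm above the table). It stands free above the 14 mm wide arm, whose top is 18 mm above the deck.
- lever_hinge (a point): Point on the lever's hinge axis, at the height of point lever_knob. Fixed to the photometer.
- flag_mark (a point): Where point lever_knob stands when the lever points at the red flag: 100 mm from the hinge, in the flag's direction. The flag is a fixed red bar, 30 x 10 mm, 6 mm high, flat on the deck, 132 to 162 mm from the hinge. Axes: x outward from the hinge, y counter-clockwise (the lever's opening direction).
- photometer: Fixed low white cabinet, 260 mm (x) by 480 mm (y), its flat deck 55 mm above the table; origin under its middle (the cabinet's middle lies 10 mm to the -y side), x away from the robot, y to the left. Wheel on the left, lever on the right. Stands anywhere within some centimetres and turned a little.
- vial: Loose small amber vial with a blue cap, 24 mm across, 42 mm high, standing on the deck's far edge between wheel and lever; origin under its middle.
- cell_box: Loose blue plastic box, 40 x 55 x 22 mm, on the deck's near edge between hood and lever hinge; origin under its middle.
- amber_bottle: Loose amber bottle with blue cap, 72 mm across, 150 mm high, on the table at the left; origin under its middle.
- white_bottle: Loose white bottle, 72 mm across, 150 mm high, on the table at the left; origin under its middle.
- beaker: Loose glass beaker, 72 mm across, 85 mm high, on the table at the right; origin under its middle.

How it is judged (in metres and radians):
On the way, in this order (a step that is already met when the one before it is completed fails the run):
1. the orange filter stands still within 8 mm of the reading spot while the shutter lever is still closed (below 0.45 rad) (horizontal distance between orange_filter and reading_spot below 0.008 m and velocity of joint filter_wheel between -0.1 and 0.1 rad/s and value of joint shutter_lever below 0.45 rad), for 0.3 s.
2. the lever's knob is within 8 mm of the flag mark (horizontal distance between lever_knob and flag_mark below 0.008 m), for 0.2 s.
At the end, for the whole second after the job is handed in: The orange filter's centre is within 8 mm of the reading spot and the lever's knob within 8 mm of the flag mark, both at rest (horizontal distance between orange_filter and reading_spot below 0.008 m and horizontal distance between lever_knob and flag_mark below 0.008 m and velocity of joint filter_wheel between -0.05 and 0.05 rad/s and velocity of joint shutter_lever between -0.05 and 0.05 rad/s); the robot touches nothing.
It fails at once if the lever's knob is swung more than 20 mm past the flag mark (y of lever_knob in the frame of flag_mark above 0.02 m).
It fails at once if a bottle, the beaker, the vial or the blue box is moved more than 20 mm or tipped (distance of any of vial, cell_box, amber_bottle, white_bottle, beaker from where it was at the start of the episode above 0.02 m or angle between any of vial, cell_box, amber_bottle, white_bottle, beaker's own z axis and vertical above 0.4 rad).
It also fails if it takes over 67 s, if anything falls off the work surface, if the arm or the gripper's body presses on something with over 40 N, if the wrist force passes 120 N, or if a joint passes its speed limit or range.

## Working session

There is one attempt and no reset: what is moved stays moved. The work goes in short steps, each a Python script; the robot and the scene stay as the last script left them, time stands still between calls to the robot, and variables do not carry over. Pictures are saved under pics/ and viewed, at most 10 in all, crops included, and the job is handed in when it is done.

```bash
mkdir -p pics; ls
python3 - <<'E'
from station import robot,viewer
import cv2,numpy as np
s=robot.get_state();print(s["t"],s["orientation"])
for n in("scene","top"):
    p,d=viewer.snapshot(n);cv2.imwrite(f"pics/{n}0.png",p[:,:,::-1]);np.save(n+"_d.npy",d)
    m=viewer.camera_model(n);print(n,m)
E
```

```text
pics
0.0 [ 9.89519705e-01  1.44393360e-01 -8.74797855e-05 -1.14144158e-03]
scene {'K': array([[581.15274707,   0.        , 336.31782083],
       [  0.        , 581.15274707, 244.01201022],
       [  0.        ,   0.        ,   1.        ]]), 'rvec': array([ 1.61391364,  2.18903912, -0.67993524]), 'tvec': array([ 144.67395046, -373.18126343, 1734.58182243])}
top {'K': array([[498.76767651,   0.        , 319.73429538],
       [  0.        , 498.76767651, 246.32954542],
       [  0.        ,   0.        ,   1.        ]]), 'rvec': array([ 2.11702876, -2.11270298,  0.2140778 ]), 'tvec': array([  -4.02508231,  523.53830169, 1040.79677216])}
```

View pics/top0.png

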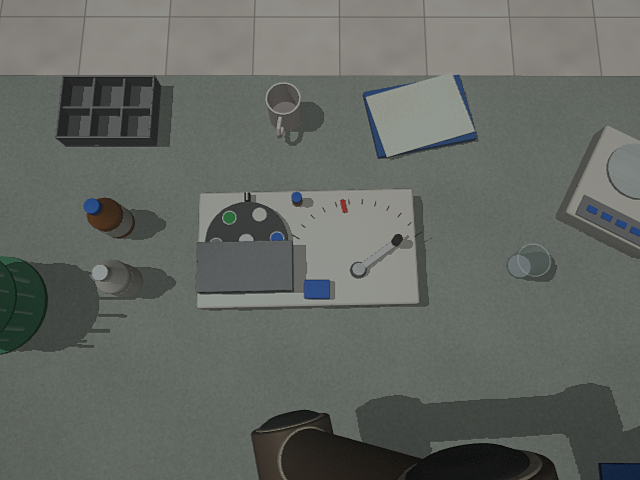

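View pics/scene0.png

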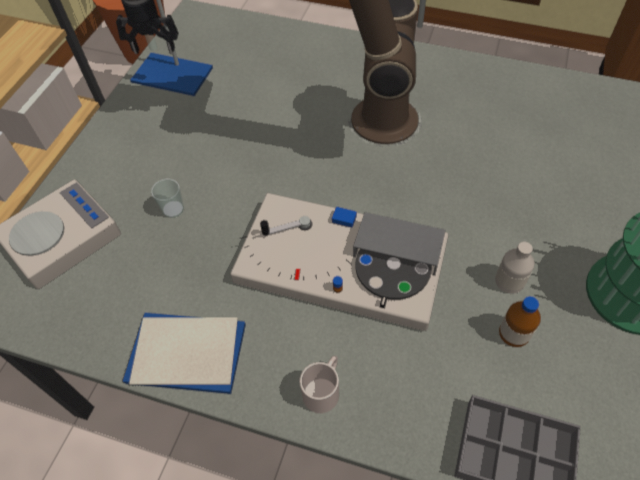

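The top view shows the wheel hub at about (247,239), green at (229,217), white at (260,214), blue at (278,238), the pointer at (247,197), the hinge at (358,270), the knob at (398,239) and the flag at (344,206). I'll enlarge it to measure.

Run:
```python
import cv2
p=cv2.imread("pics/top0.png")
cv2.imwrite("pics/c1.png",cv2.resize(p[180:315,190:310],None,fx=4.4,fy=4.4,interpolation=cv2.INTER_CUBIC))
cv2.imwrite("pics/c2.png",cv2.resize(p[180:315,290:430],None,fx=4.4,fy=4.4,interpolation=cv2.INTER_CUBIC))
```

```text
(no output)
```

View pics/c1.png

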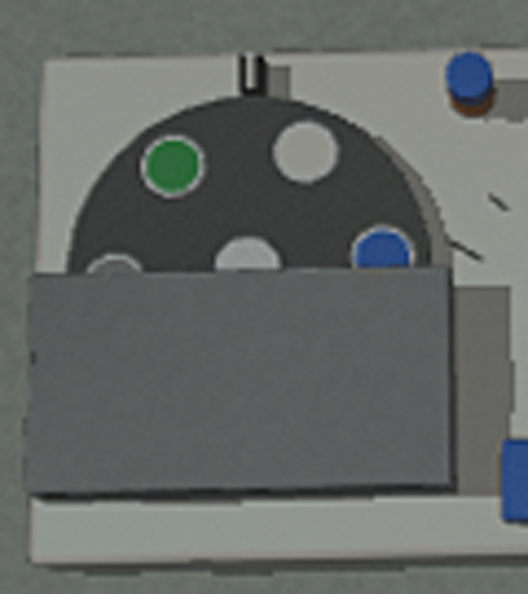

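View pics/c2.png

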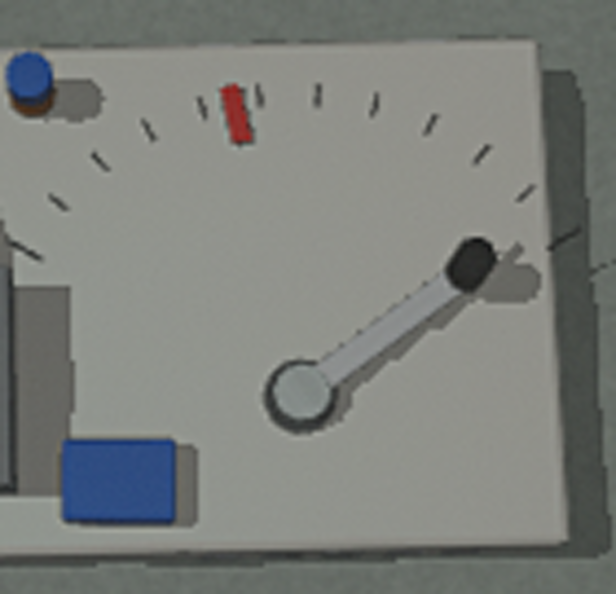

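```bash
cat > h.py <<'E'
import numpy as np,cv2
from station import robot,jaws,solver,viewer
def px2w(name,uv,z,m=None):
    m=m or viewer.camera_model(name);R=cv2.Rodrigues(m["rvec"])[0];C=-R.T@m["tvec"]
    r=R.T@np.linalg.inv(m["K"])@np.array([uv[0],uv[1],1.]);return C+r*(z-C[2])/r[2]
def c1(u,v): return (u+.5)/4.4-.5+190,(v+.5)/4.4-.5+180
def c2(u,v): return (u+.5)/4.4-.5+290,(v+.5)/4.4-.5+180
E
python3 - <<'E'
from h import *
from scipy.optimize import least_squares
T=lambda p,z:px2w("top",p,z)
cor=[T(c1(45,60),55),T(c1(30,557),55),T(c2(567,541),55),T(c2(536,40),55)]
print("corners",np.round(cor,1), [round(np.linalg.norm(cor[i]-cor[i-1]),1) for i in range(4)])
g,w,b=T(c1(173,165),73),T(c1(306,153),73),T(c1(383,252),73)
pt=T(c1(252,75),73)
e=(cor[0]+cor[3]-cor[1]-cor[2])[:2];e2=(cor[1]+cor[0]-cor[2]-cor[3])[:2]
print("yaw",np.arctan2(e[1],e[0]),np.arctan2(-e2[0],e2[1]))
P=np.array([g,w,b])[:,:2]
f=lambda x:np.r_[np.hypot(*(P-x).T)-66]
c=least_squares(f,P.mean(0)-[50,0]).x
print("wheel c",c,f(c),"angles",np.degrees(np.arctan2(*(P-c).T[::-1])),"ptr",pt,np.linalg.norm(pt[:2]-c),np.degrees(np.arctan2(*(pt[:2]-c)[::-1])))
rim=np.array([T(c1(*q),73) for q in[(68,262),(90,195),(130,140),(185,109),(252,96),(310,104),(370,137),(410,185),(432,262)]])[:,:2]
r=least_squares(lambda x:np.hypot(*(rim-x[:2]).T)-x[2],[*c,90]);print("rim fit",r.x,r.fun.round(1))
d=np.load("top_d.npy");m=viewer.camera_model("top");R=cv2.Rodrigues(m["rvec"])[0]
def d2w(u,v):
    z=d[int(round(v)),int(round(u))];return R.T@(np.linalg.inv(m["K"])@[u,v,1]*z-m["tvec"])
for n,q in dict(hinge=c2(302,392),flag=c2(237,114),knob=c2(476,257),deck=c2(300,250)).items():print(n,d2w(*q).round(1))
hz=d2w(*c2(302,392))[2]
h=T(c2(302,392),hz)[:2]
for z in(55,61):print("flag",T(c2(237,114),z))
fl=T(c2(237,114),61)[:2];v=fl-h
print("hinge",h,"flag dist",np.hypot(*v),"mark",h+v/np.hypot(*v)*100,"ang",np.degrees(np.arctan2(v[1],v[0])))
k=T(c2(480,253),109)[:2];print("knob",k,np.hypot(*(k-h)),np.degrees(np.arctan2(*(k-h)[::-1])))
for n,q,z in(("vial",c1(470,77),97),("box",c2(118,480),77)):print(n,T(q,z))
E
```

```text
corners [[ 643.9  265.6   55. ]
 [ 392.   260.2   55. ]
 [ 400.7 -214.5   55. ]
 [ 655.5 -208.3   55. ]] [np.float64(474.1), np.float64(251.9), np.float64(474.8), np.float64(254.8)]
yaw 0.02287140046054946 0.021408979513672603
wheel c [530.37446633 155.86506657] [ 0.41536693 -0.43531176  0.42568215] angles [ 36.09833829 -23.90041805 -81.57545778] ptr [630.55165901 157.33490961  73.        ] 100.18797518523884 0.840608108308935
rim fit [530.61572555 155.40309042  89.29189269] [ 0.  -0.7  1.  -0.  -0.2 -0.  -0.2 -0.1  0.2]
hinge [470.6 -85.1  75. ]
flag [614.4 -55.4  60.7]
knob [ 530.6 -166.1  106.9]
deck [545.  -86.4  57.5]
flag [616.00992385 -55.62993739  55.        ]
flag [614.25952842 -55.33799179  61.        ]
hinge [470.60134166 -85.0571943 ] flag dist 146.7000532459447 mark [568.52781379 -64.79871323] ang 11.688152572954507
knob [ 532.05219681 -167.72603832] 103.00653071767285 -53.37519239517172
vial [622.29559512  47.26692393  97.        ]
box [427.46819765   3.80400367  77.        ]
```

```bash
cat >> h.py <<'E'
WC=np.array([530.5,155.6]);YAW=0.0215
HG=np.array([470.6,-85.1])
def q(a): return [np.cos(a/2),np.sin(a/2),0,0]
def on(c,r,ang,z): return [c[0]+r*np.cos(ang),c[1]+r*np.sin(ang),z]
def stroke(a0,a1,r=64,push=5,speed=60,step=8):
    """press fingertip on the wheel at world angle a0 (deg), drag to a1, lift"""
    a0,a1=np.radians([a0,a1])
    robot.servo_line(on(WC,r,a0,92),200)
    hit=robot.servo_line(on(WC,r,a0,78),15,max_force=push)
    s=robot.get_state();z=s["tool_pos"][2];print("hit",hit,"z",round(z,1),"F",np.round(s["wrist_force"],1))
    F=[]
    for a in np.linspace(a0,a1,max(2,int(abs(np.degrees(a1-a0))/step)+1))[1:]:
        robot.servo_line(on(WC,r,a,z),speed);F.append(robot.get_state()["wrist_force"].round(1).tolist())
    print(F[::3])
    robot.wait(.2);robot.servo_line(on(WC,r,a1,z+12),40)
def shot(name):
    p,d=viewer.snapshot("top");cv2.imwrite(f"pics/{name}.png",p[:,:,::-1]);return p
E
python3 - <<'E'
from h import *
jaws.move_gripper(0.0)
a=np.radians(-55)
robot.move_ptp(on(WC,64,a,180),q(0));print(robot.get_state()["t"],robot.get_state()["qpos"])
stroke(-55,55)
print(robot.get_state()["t"])
robot.servo_line(on(WC,64,np.radians(55),170),200)
robot.move_ptp([400,-20,260],q(0))
p=shot("t1");print(robot.get_state()["t"])
cv2.imwrite("pics/t1c.png",cv2.resize(p[180:315,190:310,::-1],None,fx=4.4,fy=4.4,interpolation=cv2.INTER_CUBIC))
E
```

```text
3.7 [ 1.03146225e-01  2.82860067e-01  1.80198139e+00 -2.78961614e-04
  1.05648239e+00  1.67509264e+00]
hit True z 84.1 F [-0.1  0.6  3.6]
[[1.3, -0.3, 1.8], [0.3, -0.3, 2.6], [0.3, -0.1, 3.5], [-0.1, 0.5, 5.3], [-0.6, 0.3, 4.4]]
9.575
11.2833
```

View pics/t1c.png

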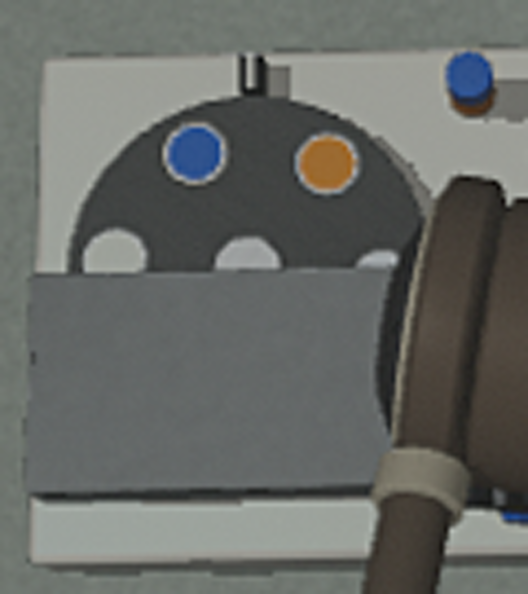

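Orange is now visible at crop (327,164), right of the pointer at (252,75); blue is at (195,153). The second stroke is the remaining angle.

Run:
```python
from h import *
def ang(u,v):
    p=px2w("top",c1(u,v),73)[:2]-WC;return np.degrees(np.arctan2(p[1],p[0])),np.hypot(*p)
o,b=ang(327,164),ang(195,153);print(o,b)
cur=(o[0]+b[0]-60)/2;d=1.1-cur;print("turn",d)
robot.move_ptp(on(WC,64,np.radians(-d/2),150),q(0))
stroke(-d/2,d/2)
robot.servo_line(on(WC,64,np.radians(d/2),150),200)
robot.move_ptp([400,-120,260],q(0))
p=shot("t2");print(robot.get_state()["t"])
cv2.imwrite("pics/t2c.png",cv2.resize(p[180:315,190:310,::-1],None,fx=4.4,fy=4.4,interpolation=cv2.INTER_CUBIC))
```

```text
(np.float64(-34.20685557320252), np.float64(65.54196421811402)) (np.float64(25.693757668750855), np.float64(66.25725799408772))
turn 35.35654895222583
hit True z 84.1 F [-0.6  0.1  4.4]
[[0.5, -0.2, 2.0], [0.1, -0.3, 3.4]]
17.15
```

View pics/t2c.png

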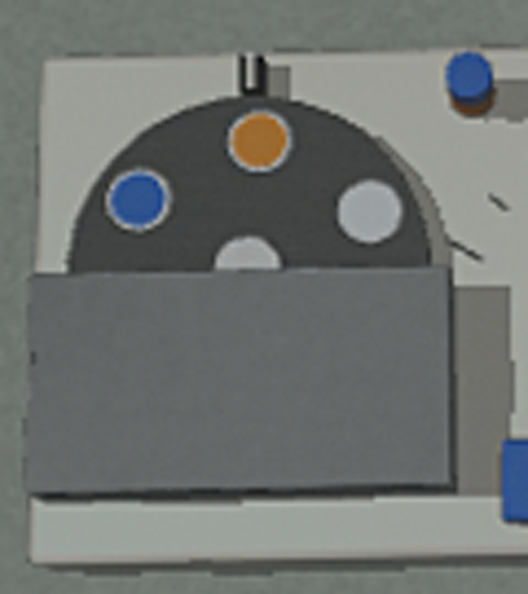

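Orange is at (260,141) against about (251,141) on the pointer line, so it is about 4 mm short. I'll do a small corrective stroke, then go to the lever.

Run:
```python
from h import *
def ang(u,v):
    p=px2w("top",c1(u,v),73)[:2]-WC;return np.degrees(np.arctan2(p[1],p[0])),np.hypot(*p)
o,b,c=ang(260,141),ang(138,200),ang(370,211);print(o,b,c)
cur=(o[0]+b[0]-60+c[0]+60)/3;d=1.1-cur;print("turn",d)
d+=.6
robot.move_ptp(on(WC,64,np.radians(20-d),130),q(0))
stroke(20-d,20,step=2,speed=30)
robot.servo_line(on(WC,64,np.radians(20),150),200)
jaws.move_gripper(0.6)
robot.move_ptp(on(HG,100,np.radians(-53.4),190),q(np.radians(-53.4)))
p=shot("t3");s=robot.get_state();print(s["t"],s["qpos"],s["gripper_width"])
cv2.imwrite("pics/t3c.png",cv2.resize(p[180:315,190:310,::-1],None,fx=4.4,fy=4.4,interpolation=cv2.INTER_CUBIC))
hsv=cv2.cvtColor(p,cv2.COLOR_RGB2HSV)
for n,lo,hi in(("orange",(8,120,80),(20,255,255)),("blue",(105,120,60),(125,255,255))):
    m=cv2.inRange(hsv,lo,hi);m[:195]=0;m[241:]=0;m[:,:205]=0;m[:,288:]=0
    M=cv2.moments(m,True);u,v=M["m10"]/M["m00"],M["m01"]/M["m00"];w=px2w("top",(u,v),73)[:2]-WC
    print(n,u,v,M["m00"],np.degrees(np.arctan2(w[1],w[0])),np.hypot(*w))
```

```text
(np.float64(-2.8710812074810126), np.float64(66.01340195963198)) (np.float64(57.503159145165284), np.float64(66.37225258298861)) (np.float64(-62.6666973874333), np.float64(66.00205647355097))
turn 3.7782064832496767
hit True z 84.1 F [-0.8  0.3  4. ]
[[-0.7, 0.8, 2.4]]
22.975 [-3.78882775e-01  2.32505010e-01  1.84433289e+00  5.08357701e-04
  1.06506665e+00  2.12194120e+00] 0.6002473111440266
orange 247.5242718446602 211.38834951456312 103.0 -0.6115147426824189 66.54136066867248
blue 220.46 225.67 100.0 58.9748221711298 66.56993807508918
```

Run:
```python
from h import *
A=np.radians
robot.servo_line(on(HG,101,A(-53.4),90),80,max_force=8)
s=robot.get_state();print(s["tool_pos"],s["wrist_force"])
jaws.move_gripper(0.30);s=robot.get_state();print(s["gripper_width"],s["grip_force"],s["wrist_force"].round(1))
end=11.7+np.degrees(2.75/100)
for i,a in enumerate(np.r_[np.arange(-49,8,4),8,10,end]):
    robot.servo_line(on(HG,101,A(a),90),50 if a<5 else 20,ori=q(A(a)))
    if i%4==0:print(round(a,1),robot.get_state()["wrist_force"].round(1))
robot.wait(.3);jaws.move_gripper(0.6)
robot.servo_line(on(HG,101,A(end),170),100)
robot.move_ptp([330,-200,260],q(0))
p=shot("t4");print(robot.get_state()["t"])
cv2.imwrite("pics/t4c.png",cv2.resize(p[180:315,200:400,::-1],None,fx=4,fy=4,interpolation=cv2.INTER_CUBIC))
```

```text
[ 531.41385576 -166.43207741   90.69825431] [-0.379768    0.05822643  0.41713686]
0.29986868063046973 0.0 [-0.7 -0.2  0.9]
-49.0 [-0.5 -0.3  0.1]
-33.0 [-0.3  0.8 -1.1]
-17.0 [ 0.7 -0.1 -0.4]
-1.0 [-0.8 -0.6 -0.2]
10.0 [-0.7 -0.1  0.6]
33.1417
```

View pics/t4c.png

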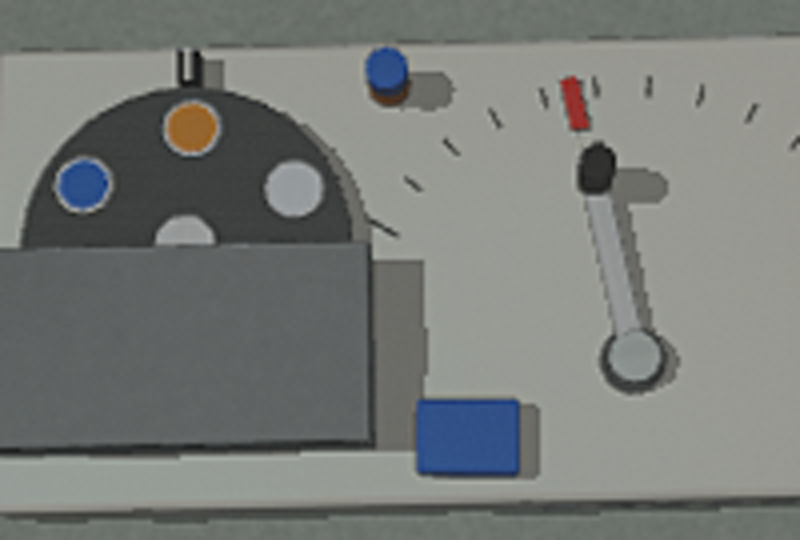

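Run:
```python
from h import *
c=lambda u,v:((u+.5)/4-.5+200,(v+.5)/4-.5+180)
W=lambda u,v,z:px2w("top",c(u,v),z)[:2]
an=lambda p:np.degrees(np.arctan2(p[1],p[0]))
h=W(635,355,75)
print("hinge",h,"flag",an(W(575,104,61)-h))
for n,u,v,z in(("arm",599,205,73),("arm2",613,268,73),("knobtop",599,159,109),("knobbot",594.5,182,73)):
    w=W(u,v,z)-h;print(n,an(w),np.hypot(*w))
```

```text
hinge [471.31193444 -85.33303399] flag 11.957298346105453
arm 12.467286435201538 84.44827440694128
arm2 13.047174593971045 48.91211606513368
knobtop 11.539803300786364 100.77625514041642
knobbot 12.169612188063018 97.46870255483114
```

The crop shows the lever lined up with the flag: lever about 12.0°, flag about 12.0°. Orange stands at the pointer within about 2 mm, and the vial and box are where they were. I'm handing in.

```bash
python3 -c "
from h import *
print(robot.close_job())"
```

```text
the job is handed in; nothing more can be done
None
```

The job is handed in at about 33 s. By my camera measurements the orange filter is about 2 mm from the reading spot, the lever is within about 1° (under 2 mm) of the flag, and the vial and blue box have not moved; I did not re-check the bottles and beaker, and no verdict was returned.

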